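Set and lock the hold-down screw of a drive cradle

TASK

The portable drive in the metal cradle is not held down. Loosen the big hexagonal jam nut on the bridge, turn the adjuster screw by its flat key clockwise until its rubber pad bears lightly on the drive (some 5 to 10 newtons, never hard enough to hurt it), then tighten the jam nut home again with a firm but not forced turn, and let go. Leave the other things on the desk alone.

Things in the scene. Friction and masses are not known exactly. Their poses are not given: they have to be found in the camera images.
- cradle: Fixed dark steel tray, 138 x 124 x 8 mm, with an aluminium bridge across its middle: posts at its own y = +-54 mm, a beam 30 mm wide along y, top 62 mm above the desk. Origin: centre of its underside on the desk; z up. The upright line through the origin is the axis of screw and nut.
- drive: Flat black portable drive, 118 x 82 x 14 mm, loose in the tray with 1.5 mm play each way. Origin: centre of its underside, 8 mm above the desk.
- adjuster: Steel screw through the bridge. Origin: on its axis. Clockwise from above lowers it 2.5 mm per rad, key and all; it stays where it is left. Not to be turned while the nut is home. On its lower end a foot with a springy rubber pad, 33 mm across, 2 to 7 mm above the drive at first; how far it sticks out is uncertain by 1.5 mm either way, so contact must be felt. 0.8 to 2.6 rad of turn bring it there.
- key (a point): Middle of the screw's flat thumb key: 32 mm long (own x), 10 thick (own y), 20 high (z), about 112 mm above the desk at first, on a springy neck (1 N m per rad). At rest after a turn the hand feels 0.03 N m of torque while the screw runs free; with the pad on the drive about 0.07 N m at 5 N of pad force, 0.1 at 9 N, 0.16 at 18 N (50 N per further rad).
- nut_mid (a point): Middle of the steel hexagonal jam nut on the boss (36 mm across, 12 mm high) of the bridge, at least 3 mm below the key: 44 mm over flats, 16 mm high, middle 83 mm above the desk. Two flats face its own +-y, the others 60 degrees round. Outside the boss 12 mm are free below it. Gripped from above, the fingers straddle the key, whose top is up to 42 mm above the nut's middle.
- jam_nut (a joint): Turn of the jam nut's seat, rad: 0 home (tight; starts at 0 to 0.02), positive when loosened, counter-clockwise from above; stop at 1.6. It runs with 0.1 to 0.2 N m of friction, stays where it is left and hardly rises.
- nut_strain (a joint): Elastic wind-up of the nut against its seat, rad, positive clockwise: the torque put on it, 3 N m per rad. Once the nut is home, 0.15 means tightened with 0.45 N m (firm), 0.37 means 1.1 N m (overstrained); it springs back to 0 when let go, and the nut stays home.
- hub: Bystander: light grey four-port hub, 41 x 109 x 16 mm, lying loose left of the cradle. Origin: centre of its underside. Leave it alone.
- earbuds: Bystander: white earbud case, 49 x 57 x 22 mm, lying loose right of the cradle. Origin: centre of its underside. Leave it alone.

How it is judged:
By the outcome, as a careful person would: the job done as asked, in the order asked, and still so for the second after the job is handed in, with the robot touching nothing.
It also fails if it takes over 72 s, if anything falls off the work surface, if the arm or the gripper's body presses on something with over 40 N, if the wrist force passes 120 N, or if a joint passes its speed limit or range.

ROBOT

A 6-joint arm with a two-finger parallel gripper is mounted at the origin on a cart in front of the work surface, level with it; the furniture and walls round the work are solid. World frame = base frame: x ahead of the robot, y to its left, z up, the work surface at z = 0. Lengths are in m, angles in rad, forces in N, time in s.
With the tool pointing down it reaches from about 0.375 to 0.975 m from the base axis. Payload 3.8 kg.
Tool frame: the origin (TCP) lies on the centre line of the jaws, within the pads' length; the fingertips stand 14 mm ahead of it and the grasp point (between the pads) lies 5 mm behind it; z points along the fingers, y is the line along which they close (so a half turn about z gives the same grasp; the last joint's range is limited). The gripper opens to 85 mm and grips with 20 to 120 N. Pads are 22 mm wide; open, the fingers measure 114 mm over their backs; the gripper's body (76 mm by 85 mm) begins 54 mm behind the grasp point. The pads swing forward as they close: fully open they stand 13 mm farther back than shut.
Start: joints at [1.166, 0.264, 1.604, -0, 1.274, -0.037], TCP at [0.243, 0.63, 0.245] pointing down, gripper open.
Joint ranges: [-2.63, 2.63], [-0.94, 2.18], [0.31, 2.57], [-1.31, 4.45], [0, 2.66], [-2.55, 2.55]. Speed limits (rad/s): [2.57, 2.57, 3.14, 3.14, 3.14, 3.14].

INTERFACE

Orientations are given as a rotation vector (axis times angle).
In Python, from workcell import bot, eyes, spot_in gives the robot as it stands.
- The arm moves only by the tool carry_out, never from a script. Its argument "series" is text: rows parted by semicolons, each of 4 numbers parted by spaces: the shift along the world's x, y, z in m, then the turn about the world's z in degrees. In form: tx ty tz roll; .... A call has 1 to 20 rows; each row shifts and turns the commanded pose from where the row before left it; what a row does not reach is not made up. A row lasts 1/8 s, in which the tool goes at most 62.5 mm and 10.7 degrees, less where a joint would pass 70% of its speed; a pose out of reach is approached as far as the arm can. A call is refused whole if a number of a shift passes 0.0625 or a number of a turn 10.7, either way. A call with a gripper value outside its range is refused whole. "jaw" is the gripper command: -1 is shut, 1 is fully open, values between are in proportion, set as the call begins (left out, the last holds). The fingers move at their own pace and stop on an object; "grip_force" is the grip in N (left out, the last holds). Time passes only in rows, so rows that do not move let the fingers close. It gives the time, the measured TCP pose, the force, the opening and the grip force at its end, in the units of the state.
- bot.read_state(): the state, without advancing time (a new reading comes with each control period).
- eyes.read_camera(name): name is "scene" or "side" or "wrist"; returns (picture, depth): 480x640x3 uint8, blue, green, red; 480x640 float32, m along the optical axis (not along the pixel's ray), 0 where there is no reading.
- eyes.get_calibration(name): a dict with "K" (3x3 intrinsics, pixels), "position" and "rotation" of the camera in the world; the wrist camera has in their place "T_tool_cam" (4x4, takes a point from camera to tool coordinates, whose origin is the TCP and whose axes are the flange's). Camera axes: x right, y down, z forward; pixel columns grow to the right and rows downward; lengths in m; the calibration is good to about 2 mm. A picture is of the moment at which its call begins: read the wrist's pose just before it. get_calibration takes no time and is no camera call.
- bot.finish_job(): hands the job in; it is judged then, once.
Trained networks look in the newest picture that a camera, given by its name, has taken for a name from the list of things; names that differ only in an ending like _2 or _b are one class to them, and where a whole thing is asked for, a point or a joint stands for the part that bears it (a point fixed in the world has none). Each returns a list of dicts, best first, with "score" (0 to 1); they miss things now and then, are a little off and sometimes report something else, mostly with a low value. They report only what shows in the picture. A call takes as long as a camera call.
- spot_in(camera, target): "rect" ([centre column, centre row, width, height] in pixels, round what is visible of it).
The state is a dict: "time": time; "q": joint angles; "joint_vel": joint speeds; "joint_torque": joint torques, N m; "tool_pos": TCP position; "tcp_rot": TCP orientation; "wrist_force": force on the tool from outside, world axes, zero at the start; "torque": the same for the moment, N m; "width": opening from 0.0 (shut) to 1.0 (fully open); "grip_force": force on a finger pad.
Only numpy, scipy, OpenCV 4.12 (cv2) and the standard library are available. Lean on these libraries where they do the work, as an engineer would, in place of code of your own. Each camera call takes 0.05 s, during which the arm holds its last target. There are 200 camera calls.

## Working session

There is one attempt and no reset: what is moved stays moved. The work goes in short steps, Python scripts to look and compute and a tool call to move; the robot and the scene stay as the last step left them, time stands still between calls to the robot, and variables do not carry over. Pictures are saved under pics/ and viewed, at most 10 in all, crops included, and the job is handed in when it is done.

Besides the shell and the picture viewer there is one more tool, called after ">>>" as a command line: name --argument value ..., lists and objects as JSON in quotes. carry_out: Moves the arm, as the interface text tells. Its arguments: {"type":"object","properties":{"series":{"type":"string"},"jaw":{"type":"number"},"grip_force":{"type":"number"}},"required":["series"]}

```bash
mkdir -p pics; cat > h.py <<'E'
import numpy as np, cv2
from workcell import bot, eyes, spot_in
from scipy.spatial.transform import Rotation as R
def cam(name):
    s=bot.read_state(); p,d=eyes.read_camera(name); c=eyes.get_calibration(name)
    if 'T_tool_cam' in c:
        T=np.eye(4);T[:3,:3]=R.from_rotvec(s['tcp_rot']).as_matrix();T[:3,3]=s['tool_pos'];T=T@c['T_tool_cam']
    else:
        T=np.eye(4);r=np.array(c['rotation']);T[:3,:3]=r if r.shape==(3,3) else R.from_rotvec(r).as_matrix();T[:3,3]=c['position']
    return p,d,np.array(c['K']),T
def cloud(d,K,T):
    v,u=np.mgrid[:480,:640]
    P=np.stack([(u-K[0,2])/K[0,0]*d,(v-K[1,2])/K[1,1]*d,d],-1)
    return P@T[:3,:3].T+T[:3,3]
E
python3 - <<'E'
from h import *
s=bot.read_state();print({k:np.round(v,3) for k,v in s.items()})
ims=[]
for n in ["scene","side"]:
    p,d,K,T=cam(n);W=cloud(d,K,T);np.save(n+'.npy',W)
    cv2.imwrite(f'pics/{n}0.png',p)
    print(n,T[:3,3].round(3),T[:3,2].round(2))
    for t in ["cradle","key","nut_mid","drive","hub","earbuds"]:
        for o in spot_in(n,t)[:2]:
            c,r=int(o['rect'][0]),int(o['rect'][1])
            print(t,np.round(o['rect']),round(o['score'],2),W[r,c].round(3))
E
```

```text
{'time': np.float64(0.0), 'q': array([ 1.166,  0.265,  1.605, -0.   ,  1.274, -0.037]), 'joint_vel': array([ 0.001, -0.001,  0.001,  0.001,  0.   ,  0.   ]), 'joint_torque': array([ 3.0000e-03, -5.1509e+01, -3.6732e+01,  0.0000e+00,  1.3000e-02,
        0.0000e+00]), 'tool_pos': array([0.242, 0.629, 0.244]), 'tcp_rot': array([-5.740e-01, -3.088e+00,  3.000e-03]), 'wrist_force': array([-0.188, -0.175, -0.156]), 'torque': array([-0.014, -0.045,  0.024]), 'grip_force': np.float64(0.0), 'width': np.float64(1.003)}
scene [ 0.182 -0.709  0.499] [ 0.43  0.77 -0.47]
cradle [276. 271.  96.  84.] 0.63 [ 0.494 -0.01   0.035]
key [273. 286.  70.  35.] 0.58 [ 0.478 -0.036  0.023]
nut_mid [273. 249.  26.  23.] 0.75 [ 0.485 -0.025  0.093]
drive [274. 287.  68.  31.] 0.57 [ 0.475 -0.041  0.024]
hub [231. 264.  38.  29.] 0.83 [0.441 0.085 0.015]
hub [272. 285.  67.  34.] 0.73 [ 0.476 -0.031  0.024]
earbuds [318. 305.  31.  26.] 0.77 [ 0.521 -0.121  0.023]
side [0.177 0.585 0.51 ] [ 0.43 -0.77 -0.48]
cradle [318. 285.  30.  65.] 0.69 [0.482 0.017 0.087]
cradle [313. 304. 106. 104.] 0.64 [0.482 0.032 0.061]
key [318. 260.  20.  21.] 0.57 [0.49  0.005 0.117]
nut_mid [316. 279.  34.  26.] 0.9 [0.487 0.015 0.092]
drive [318. 279.  34.  27.] 0.67 [0.486 0.011 0.092]
drive [336. 275.  12.  23.] 0.3 [ 0.516 -0.108  0.022]
hub [301. 371.  82.  35.] 0.86 [0.455 0.113 0.014]
earbuds [337. 275.  12.  14.] 0.72 [ 0.517 -0.11   0.023]
earbuds [317. 285.  20.  60.] 0.31 [0.484 0.017 0.084]
```

>>> carry_out --series "0.018 -0.052 0.005 0;0.018 -0.052 0.005 0;0.018 -0.052 0.005 0;0.018 -0.052 0.005 0;0.018 -0.052 0.005 0;0.018 -0.052 0.005 0;0.018 -0.052 0.005 0;0.018 -0.052 0.005 0;0.018 -0.052 0.005 0;0.018 -0.052 0.005 0;0.018 -0.052 0.005 0;0.018 -0.052 0.005 0;0 0 0 0;0 0 0 0" --jaw 1

```text
time: 2.45
tool_pos: [0.4585, 0.0059, 0.3052]
tcp_rot: [-0.576, -3.088, -0.001]
wrist_force: [0.5, -0.1, -0.5]
width: 0.998
grip_force: 0.0
```

```bash
python3 - <<'E'
from h import *
s=bot.read_state();print({k:np.round(v,3) for k,v in s.items()})
print(R.from_rotvec(s['tcp_rot']).as_matrix().round(3))
p,d,K,T=cam("wrist");W=cloud(d,K,T);np.save('w.npy',W)
print(T.round(3))
cv2.imwrite('pics/w1.png',p)
for t in ["cradle","key","nut_mid"]:
    for o in spot_in("wrist",t)[:2]:
        c,r=int(o['rect'][0]),int(o['rect'][1]); print(t,np.round(o['rect']),round(o['score'],2),W[r,c].round(3))
ok=(d>0)
for a,b in [(.113,.13),(.085,.098),(.058,.066),(.018,.026),(.005,.011)]:
    m=ok&(W[...,2]>a)&(W[...,2]<b)&(abs(W[...,0]-.49)<.12)&(abs(W[...,1])<.12)
    q=W[m][:,:2].astype(np.float32)
    if len(q)>20: print(a,b,len(q),np.median(W[m][:,2]).round(4),cv2.minAreaRect(q),q.mean(0))
E
```

```text
{'time': np.float64(2.45), 'q': array([-4.200e-02, -1.890e-01,  1.963e+00,  1.000e-03,  1.368e+00,
       -1.244e+00]), 'joint_vel': array([ 0.033, -0.005,  0.008,  0.   ,  0.   , -0.001]), 'joint_torque': array([-9.1900e-01, -2.6960e+01, -3.8007e+01, -8.2000e-02, -3.6000e-02,
       -8.0000e-03]), 'tool_pos': array([0.458, 0.006, 0.305]), 'tcp_rot': array([-5.760e-01, -3.088e+00, -1.000e-03]), 'wrist_force': array([ 0.471, -0.122, -0.476]), 'torque': array([0.015, 0.006, 0.024]), 'grip_force': np.float64(0.0), 'width': np.float64(0.998)}
[[-0.933  0.361 -0.   ]
 [ 0.361  0.933  0.001]
 [ 0.001  0.001 -1.   ]]
[[ 0.36   0.89   0.28   0.388]
 [ 0.933 -0.343 -0.108  0.032]
 [ 0.     0.3   -0.954  0.434]
 [ 0.     0.     0.     1.   ]]
cradle [322. 216. 141. 140.] 0.84 [ 0.481 -0.001  0.034]
key [323. 248.  15.  39.] 0.83 [ 0.49  -0.004  0.123]
nut_mid [324. 241.  48.  46.] 0.73 [0.483 0.    0.124]
0.113 0.13 353 0.1229 ((0.4942057728767395, -0.0037769749760627747), (0.010045155882835388, 0.03151929751038551), 77.34903717041016) [ 0.4929151 -0.0033092]
0.085 0.098 1202 0.0929 ((0.4945782423019409, -0.0037294402718544006), (0.044067371636629105, 0.049905937165021896), 46.632484436035156) [ 0.49160203 -0.00286729]
0.058 0.066 1652 0.0626 ((0.494707316160202, -0.003932550549507141), (0.03030581586062908, 0.11774174124002457), 15.578119277954102) [0.4916396  0.00146542]
0.018 0.026 3985 0.0229 ((0.49614524841308594, -0.00929686427116394), (0.1278064250946045, 0.24345509707927704), 14.921488761901855) [ 0.49207982 -0.02819887]
0.005 0.011 3463 0.0087 ((0.49447062611579895, -0.0028006434440612793), (0.13789892196655273, 0.23426587879657745), 15.480347633361816) [0.47936743 0.00089702]
```

View pics/w1.png

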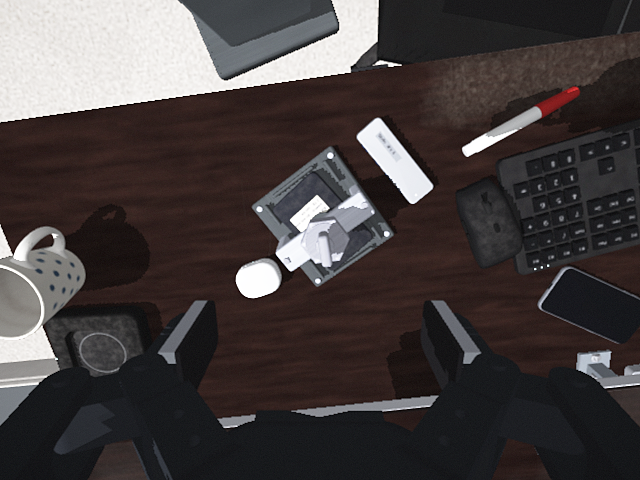

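>>> carry_out --series "0.009 -0.0024 -0.03 -7.4;0.009 -0.0024 -0.03 -7.4;0.009 -0.0025 -0.03 -7.5;0.0085 -0.0025 -0.045 0;0 0 0 0;0 0 0 0;0 0 0 0;0 0 0 0" --jaw 0.3 --grip_force 60

```text
time: 3.65
tool_pos: [0.4952, -0.0039, 0.1721]
tcp_rot: [1.159, 2.917, 0.002]
wrist_force: [-0.4, 0.3, -0.3]
width: 0.651
grip_force: 0.0
```

```bash
cat > f.py <<'E'
from h import *
import sys
s=bot.read_state();M=R.from_rotvec(s['tcp_rot']).as_matrix()
p,d,K,T=cam("wrist");W=cloud(d,K,T);cv2.imwrite(sys.argv[1],p)
L=(W-s['tool_pos'])@M
print(s['tool_pos'].round(4),s['width'],np.degrees(np.arctan2(M[1,1],M[0,1])))
ok=(d>0)&(L[...,2]<.04)
for sg in (-1,1):
    m=ok&(L[...,1]*sg>.0)&(L[...,1]*sg<.06)&(abs(L[...,0])<.014)&(L[...,2]>-.03)
    q=L[m]
    if len(q): print(sg,len(q),np.percentile(q,[1,50,99],axis=0).round(4).tolist())
z=W[...,2]
for a,b in [(.105,.128),(.085,.098),(.058,.066)]:
    m=(d>0)&(z>a)&(z<b)&(np.hypot(W[...,0]-.4945,W[...,1]+.0038)<(.06 if a<.07 else .03))
    q=W[m][:,:2].astype(np.float32)
    if len(q)>20: print(a,len(q),np.percentile(z[m],90).round(4),cv2.minAreaRect(q))
E
python3 f.py pics/w2.png
```

```text
[ 0.4952 -0.0039  0.1721] 0.6507021435514849 46.63963339002093
-1 2662 [[-0.0122, -0.0417, -0.0293], [0.0053, -0.0293, -0.0153], [0.0097, -0.0282, 0.0078]]
1 2662 [[-0.0122, 0.0268, -0.0295], [0.0053, 0.0279, -0.0154], [0.0099, 0.0403, 0.0078]]
0.105 1314 0.1239 ((0.49454736709594727, -0.001816500909626484), (0.013748683035373688, 0.03174261003732681), 76.43514251708984)
0.085 2947 0.0938 ((0.4944734275341034, -0.0035942643880844116), (0.050478409975767136, 0.044316451996564865), 76.41262817382812)
0.058 3694 0.0637 ((0.4945072829723358, -0.0035348013043403625), (0.030217938125133514, 0.11750524491071701), 15.539458274841309)
```

View pics/w2.png

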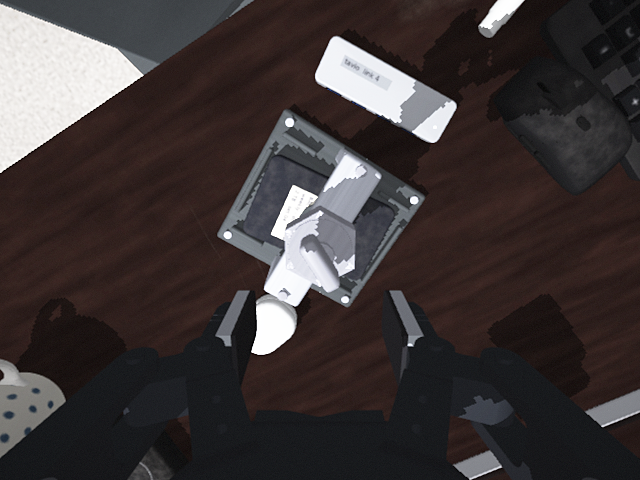

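>>> carry_out --series "0 0 -0.022 0;0 0 -0.022 0;0 0 -0.022 0;-0.0005 0 -0.022 0;0 0 -0.007 0;0 0 0 0;0 0 0 0"

```text
time: 4.58
tool_pos: [0.4947, -0.004, 0.0764]
tcp_rot: [1.16, 2.917, 0.001]
wrist_force: [-0.1, -0.1, 0.2]
width: 0.652
grip_force: 0.0
```

>>> carry_out --series "0 0 0 0;0 0 0 0;0 0 0 0;0 0 0 0;0 0 0 0" --jaw -0.2

```text
time: 5.2
tool_pos: [0.4954, -0.0034, 0.0769]
tcp_rot: [1.16, 2.916, 0.003]
wrist_force: [0.7, 3.6, 7.6]
width: 0.505
grip_force: 61.6
```

```bash
python3 -c "
from h import *
s=bot.read_state();print({k:np.round(s[k],3) for k in ['tool_pos','wrist_force','torque','width','grip_force','q']})"
```

```text
{'tool_pos': array([ 0.495, -0.003,  0.077]), 'wrist_force': array([0.747, 3.63 , 7.622]), 'torque': array([ 0.691, -0.198,  0.048]), 'width': np.float64(0.505), 'grip_force': np.float64(61.571), 'q': array([-5.80e-02,  9.60e-02,  2.14e+00,  1.00e-03,  9.01e-01, -8.72e-01])}
```

>>> carry_out --series "0 0 0 6;0 0 0 9;0 0 0 9;0 0 0 9;0 0 0 9;0 0 0 9;0 0 0 9;0 0 0 0;0 0 0 0"

```text
time: 6.32
tool_pos: [0.4959, -0.0013, 0.0769]
tcp_rot: [-0.451, 3.104, 0.006]
wrist_force: [3.5, 12.5, 5.6]
width: 0.504
grip_force: 61.6
```

```bash
python3 -c "
from h import *
s=bot.read_state();print({k:np.round(s[k],3) for k in ['tool_pos','wrist_force','torque','width','grip_force','q']},np.degrees(s['q'][0]-s['q'][5]))"
```

```text
{'tool_pos': array([ 0.496, -0.001,  0.077]), 'wrist_force': array([ 3.511, 12.541,  5.649]), 'torque': array([ 2.076, -0.403, -0.119]), 'width': np.float64(0.504), 'grip_force': np.float64(61.643), 'q': array([-0.056,  0.096,  2.14 ,  0.006,  0.901, -1.919])} 106.73896896692004
```

>>> carry_out --series "0 0 0 0;0 0 0 0;0 0 0 0;0 0 0.025 0;0 0 0.03 0;0 0 0.03 -9.8;0 0 0 -9.9;0 0 0 -9.9;0 0 0 0;0 0 0 0;0 0 0 0" --jaw 0.3

```text
time: 7.7
tool_pos: [0.4935, -0.004, 0.16]
tcp_rot: [-0.353, -3.121, 0.0]
wrist_force: [-0.9, 0.2, -0.6]
width: 0.651
grip_force: 0.0
```

```bash
python3 f.py pics/w3.png; python3 -c "
from h import *
s=bot.read_state();print(s['torque'],s['wrist_force'])"
```

```text
[ 0.4935 -0.004   0.16  ] 0.6508172799332863 77.10730210357765
-1 3053 [[-0.0122, -0.0424, -0.0293], [0.0056, -0.0294, -0.0127], [0.0122, -0.0003, 0.0386]]
1 3206 [[-0.0121, 0.0002, -0.0292], [0.0057, 0.0264, -0.0119], [0.0126, 0.0394, 0.0388]]
0.105 1328 0.1239 ((0.49416330456733704, -0.003658694215118885), (0.031391486525535583, 0.016944142058491707), 3.742873430252075)
0.085 3418 0.0938 ((0.49458053708076477, -0.003811674192547798), (0.050726789981126785, 0.044325534254312515), 14.347217559814453)
0.058 4230 0.0636 ((0.4945039451122284, -0.0036222413182258606), (0.030356351286172867, 0.11763326078653336), 15.370978355407715)
[0.03137776 0.02479654 0.00305137] [0.52994352 0.41313223 0.20318751]
```

View pics/w3.png

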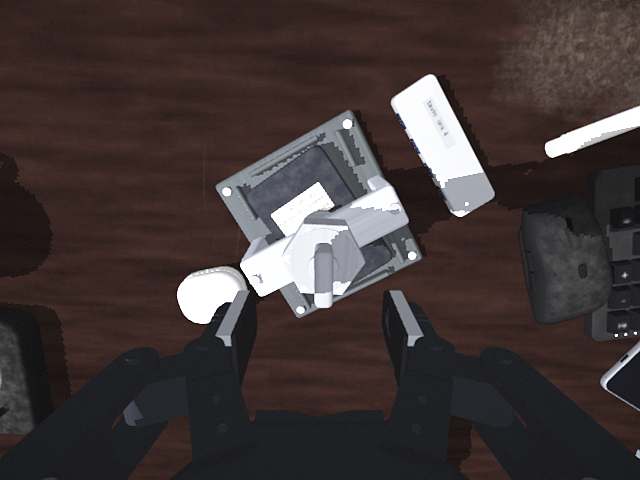

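>>> carry_out --series "0.001 0 -0.022 0;0 0.0002 -0.021 0;0 0 0 0;0 0 0 0"

```text
time: 8.25
tool_pos: [0.4951, -0.0038, 0.1178]
tcp_rot: [0.354, 3.121, 0.0]
wrist_force: [0.2, 0.2, 0.4]
width: 0.652
grip_force: 0.0
```

>>> carry_out --series "0 0 0 0;0 0 0 0;0 0 0 0;0 0 0 0;0 0 0 0;0 0 0 0;0 0 0 0" --jaw -1 --grip_force 30

```text
time: 9.12
tool_pos: [0.4956, -0.0027, 0.1182]
tcp_rot: [0.355, 3.12, 0.003]
wrist_force: [0.6, 5.6, 2.9]
width: 0.115
grip_force: 34.5
```

```bash
cat > st.py <<'E'
from h import *
s=bot.read_state();print({k:np.round(s[k],3).tolist() for k in ['time','tool_pos','wrist_force','torque','width','grip_force','q']},np.degrees(s['q'][0]-s['q'][5]).round(2))
E
python3 st.py
```

```text
{'time': 9.125, 'tool_pos': [0.496, -0.003, 0.118], 'wrist_force': [0.565, 5.562, 2.909], 'torque': [0.825, -0.075, -0.011], 'width': 0.115, 'grip_force': 34.533, 'q': [-0.057, 0.042, 2.109, 0.002, 0.989, -1.402]} 77.08
```

>>> carry_out --series "0.001 0.0012 0 0;0 0 -0.0004 -10;0 0 -0.0004 -10;0 0 -0.0005 -10;0 0 -0.0004 -10;0 0 0 0;0 0 0 0;0 0 0 0"

```text
time: 10.12
tool_pos: [0.4951, -0.0033, 0.1164]
tcp_rot: [-1.4, -2.812, 0.003]
wrist_force: [-4.6, -1.3, 7.9]
width: 0.109
grip_force: 35.3
```

```bash
python3 st.py
```

```text
{'time': 10.125, 'tool_pos': [0.495, -0.003, 0.116], 'wrist_force': [-4.641, -1.284, 7.871], 'torque': [-0.164, 0.693, 0.099], 'width': 0.109, 'grip_force': 35.276, 'q': [-0.056, 0.046, 2.109, -0.002, 0.989, -0.702]} 37.0
```

>>> carry_out --series "-0.001 -0.0003 0 0;0 0 0 0;0 0 0 0;0 0 0 0"

```text
time: 10.62
tool_pos: [0.4949, -0.0034, 0.1164]
tcp_rot: [1.4, 2.811, -0.001]
wrist_force: [-2.3, 0.2, 4.7]
width: 0.104
grip_force: 34.9
```

```bash
python3 st.py;python3 st.py
```

```text
{'time': 10.625, 'tool_pos': [0.495, -0.003, 0.116], 'wrist_force': [-2.269, 0.184, 4.667], 'torque': [-0.039, 0.355, 0.055], 'width': 0.104, 'grip_force': 34.876, 'q': [-0.056, 0.044, 2.11, -0.001, 0.987, -0.702]} 37.01
{'time': 10.625, 'tool_pos': [0.495, -0.003, 0.116], 'wrist_force': [-2.269, 0.184, 4.667], 'torque': [-0.039, 0.355, 0.055], 'width': 0.104, 'grip_force': 34.876, 'q': [-0.056, 0.044, 2.11, -0.001, 0.987, -0.702]} 37.01
```

>>> carry_out --series "0 0 0 0;0 0 0 0;0 0 0 0;0 0 0 0;0 0 0 0;0 0 0 0;0 0 0 0;0 0 0 0"

```text
time: 11.62
tool_pos: [0.4949, -0.0034, 0.1164]
tcp_rot: [1.4, 2.811, -0.002]
wrist_force: [-2.0, 0.3, 6.2]
width: 0.109
grip_force: 34.9
```

```bash
python3 st.py
```

```text
{'time': 11.625, 'tool_pos': [0.495, -0.003, 0.116], 'wrist_force': [-2.045, 0.34, 6.163], 'torque': [-0.032, 0.359, 0.061], 'width': 0.109, 'grip_force': 34.878, 'q': [-0.056, 0.044, 2.11, -0.001, 0.987, -0.702]} 37.01
```

>>> carry_out --series "-0.0004 0 0 0;0 0 -0.0003 -8;0 0 0 0;0 0 0 0;0 0 0 0;0 0 0 0;0 0 0 0"

```text
time: 12.5
tool_pos: [0.4947, -0.0035, 0.1161]
tcp_rot: [1.592, 2.707, -0.001]
wrist_force: [-0.8, -0.5, 6.1]
width: 0.107
grip_force: 34.9
```

```bash
python3 st.py
```

```text
{'time': 12.5, 'tool_pos': [0.495, -0.003, 0.116], 'wrist_force': [-0.843, -0.469, 6.15], 'torque': [-0.121, 0.341, 0.034], 'width': 0.107, 'grip_force': 34.925, 'q': [-0.057, 0.044, 2.111, -0.002, 0.986, -0.563]} 29.01
```

>>> carry_out --series "0 0 -0.0003 -8;0 0 0 0;0 0 0 0;0 0 0 0;0 0 0 0;0 0 0 0"

```text
time: 13.25
tool_pos: [0.4945, -0.0036, 0.1157]
tcp_rot: [1.777, 2.589, -0.002]
wrist_force: [-1.7, -1.1, 6.4]
width: 0.108
grip_force: 35.0
```

```bash
python3 st.py
```

```text
{'time': 13.25, 'tool_pos': [0.494, -0.004, 0.116], 'wrist_force': [-1.699, -1.096, 6.374], 'torque': [-0.152, 0.375, -0.032], 'width': 0.108, 'grip_force': 34.965, 'q': [-0.057, 0.044, 2.112, -0.002, 0.985, -0.423]} 21.01
```

```bash
cat > av.py <<'E'
from h import *
t=[];f=[]
for i in range(8):
    s=bot.read_state();t.append(s['torque']);f.append(s['wrist_force']);eyes.read_camera('wrist')
t=np.array(t);print('tz',t[:,2].round(3),'mean',t.mean(0).round(3),'F',np.mean(f,0).round(2),s['tool_pos'].round(4),np.degrees(s['q'][0]-s['q'][5]).round(2),s['time'])
E
python3 av.py
```

```text
tz [-0.032  0.02   0.017  0.032  0.02   0.013  0.023  0.017] mean [-0.154  0.371  0.014] F [-1.62 -0.53  5.97] [ 0.4944 -0.0036  0.1157] 21.0 13.6
```

>>> carry_out --series "0 0 -0.0003 -9;0 0 0 0;0 0 0 0;0 0 0 0"

```text
time: 14.15
tool_pos: [0.4942, -0.0036, 0.1153]
tcp_rot: [1.975, 2.442, -0.002]
wrist_force: [-3.4, -0.5, 5.5]
width: 0.11
grip_force: 35.0
```

```bash
python3 av.py
```

```text
tz [ 0.055  0.056 -0.007  0.011  0.008  0.057  0.038  0.048] mean [-0.174  0.444  0.033] F [-2.35 -0.59  5.83] [ 0.4942 -0.0036  0.1153] 12.0 14.5
```

>>> carry_out --series "0 0 -0.0004 -9;0 0 0 0;0 0 0 0;0 0 0 0"

```text
time: 15.05
tool_pos: [0.4939, -0.0036, 0.1149]
tcp_rot: [2.161, 2.28, -0.003]
wrist_force: [-2.9, -0.7, 6.9]
width: 0.109
grip_force: 35.1
```

```bash
python3 av.py
```

```text
tz [ 0.042  0.023  0.026  0.071  0.041 -0.001  0.051  0.085] mean [-0.179  0.61   0.042] F [-3.06 -1.22  6.72] [ 0.4939 -0.0036  0.1149] 3.0 15.4
```

>>> carry_out --series "-0.0005 -0.0002 -0.0003 -8;0 0 0 0;0 0 0 0;0 0 0 0"

```text
time: 15.95
tool_pos: [0.4936, -0.0037, 0.1146]
tcp_rot: [2.315, 2.123, -0.002]
wrist_force: [-2.4, -0.8, 5.0]
width: 0.106
grip_force: 34.9
```

```bash
python3 av.py
```

```text
tz [0.035 0.058 0.016 0.068 0.036 0.03  0.034 0.054] mean [-0.065  0.477  0.041] F [-2.32 -0.64  5.84] [ 0.4936 -0.0037  0.1146] -4.99 16.3
```

>>> carry_out --series "0 0 -0.0003 -6;0 0 0 0;0 0 0 0;0 0 0 0"

```text
time: 16.85
tool_pos: [0.4935, -0.0036, 0.1143]
tcp_rot: [2.423, 1.999, -0.002]
wrist_force: [-3.4, 0.2, 6.4]
width: 0.108
grip_force: 35.1
```

```bash
python3 av.py
```

```text
tz [ 0.084  0.049  0.01   0.108  0.046  0.052  0.049 -0.009] mean [-0.03   0.603  0.048] F [-3.   -0.01  6.63] [ 0.4935 -0.0036  0.1143] -10.99 17.2
```

>>> carry_out --series "-0.0003 0 -0.0003 -7;0 0 0 0;0 0 0 0;0 0 0 0"

```text
time: 17.75
tool_pos: [0.4932, -0.0036, 0.114]
tcp_rot: [2.54, 1.848, -0.002]
wrist_force: [-3.5, -0.3, 6.2]
width: 0.11
grip_force: 35.0
```

```bash
python3 av.py
```

```text
tz [ 0.014  0.09   0.044  0.01  -0.014  0.03   0.033  0.046] mean [0.008 0.55  0.032] F [-2.66 -0.08  6.38] [ 0.4932 -0.0036  0.114 ] -17.99 18.1
```

>>> carry_out --series "0 0 -0.0003 -6;0 0 0 0;0 0 0 0;0 0 0 0"

```text
time: 18.65
tool_pos: [0.4931, -0.0035, 0.1137]
tcp_rot: [2.634, 1.712, -0.002]
wrist_force: [-3.7, 0.1, 7.7]
width: 0.106
grip_force: 35.1
```

```bash
python3 av.py
```

```text
tz [0.078 0.054 0.058 0.026 0.018 0.046 0.022 0.104] mean [0.056 0.646 0.051] F [-3.22  0.14  7.28] [ 0.4931 -0.0035  0.1137] -23.99 19.0
```

>>> carry_out --series "-0.0003 0 -0.0001 -5;0 0 0 0;0 0 0 0;0 0 0 0"

```text
time: 19.55
tool_pos: [0.4929, -0.0035, 0.1136]
tcp_rot: [2.706, 1.595, -0.002]
wrist_force: [-2.7, -0.1, 6.7]
width: 0.109
grip_force: 35.0
```

```bash
python3 av.py
```

```text
tz [ 0.085  0.035  0.081 -0.002 -0.048  0.035  0.04   0.05 ] mean [0.102 0.536 0.035] F [-2.58  0.57  6.12] [ 0.4929 -0.0034  0.1136] -28.98 19.9
```

>>> carry_out --series "0 0 -0.0002 -5;0 0 0 0;0 0 0 0;0 0 0 0"

```text
time: 20.45
tool_pos: [0.4927, -0.0033, 0.1133]
tcp_rot: [2.773, 1.476, -0.002]
wrist_force: [-2.2, 0.3, 7.0]
width: 0.109
grip_force: 35.0
```

```bash
python3 av.py
```

```text
tz [-0.017  0.104 -0.021  0.013  0.031  0.025  0.077  0.035] mean [0.174 0.583 0.031] F [-2.75  0.49  6.61] [ 0.4928 -0.0034  0.1133] -33.98 20.8
```

>>> carry_out --series "-0.0002 0 -0.0002 -6;0 0 0 0;0 0 0 0;0 0 0 0"

```text
time: 21.35
tool_pos: [0.4926, -0.0033, 0.1131]
tcp_rot: [2.847, 1.329, -0.002]
wrist_force: [-2.6, 1.2, 5.8]
width: 0.108
grip_force: 35.0
```

```bash
python3 av.py
```

```text
tz [0.039 0.065 0.083 0.052 0.06  0.057 0.121 0.012] mean [0.226 0.551 0.061] F [-3.04  0.84  6.18] [ 0.4926 -0.0033  0.1131] -39.97 21.7
```

>>> carry_out --series "0 0 -0.0002 -6;0 0 0 0;0 0 0 0;0 0 0 0"

```text
time: 22.25
tool_pos: [0.4925, -0.0031, 0.1129]
tcp_rot: [-2.912, -1.178, 0.002]
wrist_force: [-3.9, 1.0, 6.9]
width: 0.108
grip_force: 35.1
```

```bash
python3 av.py
```

```text
tz [0.103 0.102 0.08  0.069 0.057 0.074 0.04  0.06 ] mean [0.312 0.602 0.073] F [-3.5   1.3   6.65] [ 0.4925 -0.0031  0.1129] -45.97 22.6
```

```bash
python3 av.py; python3 av.py
```

```text
tz [0.045 0.035 0.104 0.07  0.046 0.101 0.061 0.099] mean [0.316 0.603 0.07 ] F [-3.07  1.51  6.59] [ 0.4925 -0.0031  0.1129] -45.97 23.0
tz [0.056 0.072 0.088 0.09  0.034 0.015 0.076 0.061] mean [0.318 0.623 0.062] F [-3.64  1.5   6.14] [ 0.4925 -0.0031  0.1129] -45.97 23.4
```

>>> carry_out --series "0 0 -0.0002 -5;0 0 0 0;0 0 0 0;0 0 0 0"

```text
time: 23.95
tool_pos: [0.4924, -0.003, 0.1127]
tcp_rot: [-2.961, -1.05, 0.002]
wrist_force: [-3.9, 2.0, 7.4]
width: 0.107
grip_force: 35.1
```

```bash
python3 av.py; python3 av.py; python3 av.py
```

```text
tz [0.077 0.031 0.149 0.089 0.103 0.044 0.056 0.083] mean [0.374 0.678 0.079] F [-3.53  1.91  7.22] [ 0.4924 -0.003   0.1127] -50.96 24.3
tz [0.14  0.058 0.073 0.096 0.099 0.099 0.088 0.069] mean [0.389 0.671 0.09 ] F [-3.24  1.99  6.92] [ 0.4924 -0.003   0.1128] -50.96 24.7
tz [0.103 0.118 0.092 0.067 0.047 0.092 0.097 0.084] mean [0.392 0.684 0.087] F [-3.43  2.04  7.29] [ 0.4924 -0.003   0.1127] -50.96 25.1
```

>>> carry_out --series "0 0 0 0;0 0 0 0;0 0 0 0;0 0 0 0;0 0 0.025 0;0 0 0.025 9;0 0 0 9;0 0 0 9;0.001 -0.0005 0 8;0 0 0 0;0 0 0 0;0 0 0 0" --jaw 0.3

```text
time: 26.65
tool_pos: [0.494, -0.0036, 0.1621]
tcp_rot: [-2.51, -1.89, 0.0]
wrist_force: [-0.1, -0.4, 0.2]
width: 0.65
grip_force: 0.0
```

```bash
python3 f.py pics/w4.png
```

```text
[ 0.494  -0.0036  0.1621] 0.6496743750171816 -16.046362334501215
-1 2657 [[-0.012, -0.0399, -0.0292], [0.0056, -0.0275, -0.0154], [0.0101, -0.0264, 0.0078]]
1 2659 [[-0.0119, 0.0286, -0.0294], [0.0057, 0.0297, -0.0154], [0.0102, 0.042, 0.0076]]
0.105 1198 0.1185 ((0.49469730257987976, -0.003002387471497059), (0.031560782343149185, 0.010401451960206032), 44.14520263671875)
0.085 3192 0.0938 ((0.49443888664245605, -0.003338344395160675), (0.0504673570394516, 0.04398577660322189), 74.17869567871094)
0.058 3943 0.0636 ((0.49428361654281616, -0.003433637320995331), (0.030293995514512062, 0.11765489727258682), 15.62321949005127)
```

View pics/w4.png

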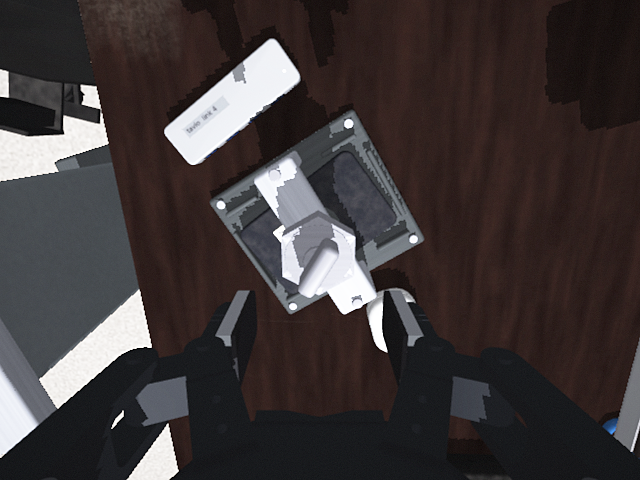

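>>> carry_out --series "0.0005 0.0003 -0.022 0;0 0 -0.022 0;0 0 -0.022 0;0 0 -0.019 0;0 0 0 0;0 0 0 0"

```text
time: 27.45
tool_pos: [0.495, -0.0033, 0.0778]
tcp_rot: [2.508, 1.891, 0.001]
wrist_force: [-0.0, 0.5, 0.5]
width: 0.649
grip_force: 0.0
```

>>> carry_out --series "0 0 0 0;0 0 0 0;0 0 0 0;0 0 0 0;0 0 0 0" --jaw -0.2 --grip_force 60

```text
time: 28.08
tool_pos: [0.4935, -0.0028, 0.0785]
tcp_rot: [-2.507, -1.89, 0.002]
wrist_force: [-7.1, 1.6, 7.3]
width: 0.502
grip_force: 61.0
```

```bash
python3 av.py
```

```text
tz [ 0.021 -0.012 -0.049  0.018  0.056 -0.03  -0.003 -0.009] mean [ 3.190e-01  1.023e+00 -1.000e-03] F [-6.28  1.84  7.14] [ 0.4936 -0.0028  0.0785] -15.96 28.425
```

>>> carry_out --series "-0.001 0.0003 0 -5;0 0 0 -9;0 0 0 -9;0 0 0 -9;0 0 0 -9;0 0 0 -9;0 0 0 0;0 0 0 0"

```text
time: 29.48
tool_pos: [0.4928, -0.0022, 0.0785]
tcp_rot: [-3.071, -0.653, 0.002]
wrist_force: [-6.0, 3.8, 5.2]
width: 0.504
grip_force: 61.1
```

```bash
python3 av.py
```

```text
tz [0.1   0.127 0.066 0.139 0.146 0.107 0.081 0.114] mean [0.522 0.813 0.11 ] F [-5.05  3.19  5.8 ] [ 0.4929 -0.0022  0.0785] -65.93 29.825
```

>>> carry_out --series "-0.0005 0.0003 0 -3;0 0 0 -3;0 0 0 0;0 0 0 0;0 0 0 0"

```text
time: 30.5
tool_pos: [0.4928, -0.0021, 0.0785]
tcp_rot: [-3.102, -0.494, 0.0]
wrist_force: [-4.8, 2.9, 6.9]
width: 0.498
grip_force: 61.0
```

```bash
python3 av.py
```

```text
tz [0.188 0.197 0.158 0.211 0.163 0.226 0.148 0.183] mean [0.532 0.77  0.184] F [-4.62  2.5   6.76] [ 0.4929 -0.0021  0.0785] -71.88 30.85
```

>>> carry_out --series "0 0 0 -3;0 0 0 0;0 0 0 0;0 0 0 0"

```text
time: 31.4
tool_pos: [0.4928, -0.0021, 0.0785]
tcp_rot: [-3.113, -0.412, 0.0]
wrist_force: [-4.4, 2.8, 7.1]
width: 0.505
grip_force: 61.1
```

```bash
python3 av.py
```

```text
tz [0.187 0.153 0.165 0.149 0.138 0.151 0.21  0.172] mean [0.541 0.784 0.166] F [-4.73  2.8   6.96] [ 0.4928 -0.002   0.0785] -74.88 31.75
```

>>> carry_out --series "0 0 0 -3;0 0 0 0;0 0 0 0;0 0 0 0"

```text
time: 32.3
tool_pos: [0.4928, -0.002, 0.0785]
tcp_rot: [-3.123, -0.33, 0.0]
wrist_force: [-5.0, 3.6, 6.7]
width: 0.504
grip_force: 61.1
```

```bash
python3 av.py
```

```text
tz [0.166 0.174 0.178 0.182 0.205 0.136 0.115 0.184] mean [0.565 0.778 0.167] F [-4.52  3.06  6.86] [ 0.4928 -0.002   0.0784] -77.88 32.65
```

>>> carry_out --series "0 0 0 -3;0 0 0 0;0 0 0 0;0 0 0 0"

```text
time: 33.2
tool_pos: [0.4928, -0.002, 0.0785]
tcp_rot: [-3.131, -0.249, 0.001]
wrist_force: [-4.3, 3.2, 7.3]
width: 0.504
grip_force: 61.2
```

```bash
python3 av.py
```

```text
tz [0.302 0.291 0.296 0.278 0.288 0.366 0.287 0.312] mean [0.622 0.783 0.303] F [-4.7   3.15  6.74] [ 0.4928 -0.002   0.0785] -80.85 33.55
```

>>> carry_out --series "0 0 0 -2;0 0 0 -2;0 0 0 0;0 0 0 0;0 0 0 0"

```text
time: 34.22
tool_pos: [0.4928, -0.0019, 0.0785]
tcp_rot: [-3.137, -0.141, 0.001]
wrist_force: [-4.5, 4.0, 5.7]
width: 0.503
grip_force: 61.2
```

```bash
python3 av.py
```

```text
tz [0.607 0.593 0.53  0.548 0.532 0.552 0.522 0.494] mean [0.691 0.763 0.547] F [-4.86  4.02  6.83] [ 0.4928 -0.0019  0.0785] -84.82 34.575
```

>>> carry_out --series "0 0 0 -2.5;0 0 0 0;0 0 0 0;0 0 0 0"

```text
time: 35.12
tool_pos: [0.4928, -0.0019, 0.0785]
tcp_rot: [-3.14, -0.073, 0.001]
wrist_force: [-5.2, 4.4, 5.9]
width: 0.505
grip_force: 61.2
```

```bash
python3 av.py
```

```text
tz [0.667 0.617 0.666 0.697 0.635 0.663 0.635 0.684] mean [0.712 0.76  0.658] F [-4.62  4.05  6.9 ] [ 0.4928 -0.0019  0.0784] -87.3 35.475
```

>>> carry_out --series "0 0 0 3;0 0 0 3;0 0 0 0;0 0 0 0"

```text
time: 36.02
tool_pos: [0.4928, -0.002, 0.0785]
tcp_rot: [-3.132, -0.236, 0.001]
wrist_force: [-5.1, 2.9, 6.8]
width: 0.503
grip_force: 61.2
```

>>> carry_out --series "0 0 0 0;0 0 0 0;0 0 0 0;0 0 0 0;0 0 0 0;0 0 0.025 0;0 0 0.03 0;0 0 0.03 0;0 0 0.04 0;-0.01 0 0.04 0;0 0 0 0;0 0 0 0" --jaw 0.3

```text
time: 37.52
tool_pos: [0.4827, -0.0026, 0.2416]
tcp_rot: [-3.133, -0.234, 0.001]
wrist_force: [-0.7, -0.7, -0.5]
width: 0.649
grip_force: 0.0
```

```bash
python3 f.py pics/w5.png; python3 st.py
```

```text
[ 0.4827 -0.0026  0.2416] 0.6486799645896582 -81.47436573873257
-1 2663 [[-0.01, -0.0394, -0.0292], [0.0074, -0.0271, -0.0152], [0.012, -0.0259, 0.0078]]
1 2665 [[-0.01, 0.0291, -0.0295], [0.0075, 0.0302, -0.0154], [0.0121, 0.0426, 0.0077]]
0.105 617 0.1185 ((0.4944898188114166, -0.003175552934408188), (0.032138533890247345, 0.010327243246138096), 43.109283447265625)
0.085 1822 0.0938 ((0.49427634477615356, -0.0032544955611228943), (0.05063456669449806, 0.04401017725467682), 15.763022422790527)
0.058 2567 0.0636 ((0.49447235465049744, -0.0031243860721588135), (0.030422024428844452, 0.1179284006357193), 15.729096412658691)
{'time': 37.575, 'tool_pos': [0.482, -0.003, 0.241], 'wrist_force': [0.237, -0.24, 0.141], 'torque': [0.047, -0.002, 0.045], 'width': 0.651, 'grip_force': 0.0, 'q': [-0.057, -0.102, 2.006, 0.0, 1.24, 1.365]} -81.47
```

View pics/w5.png

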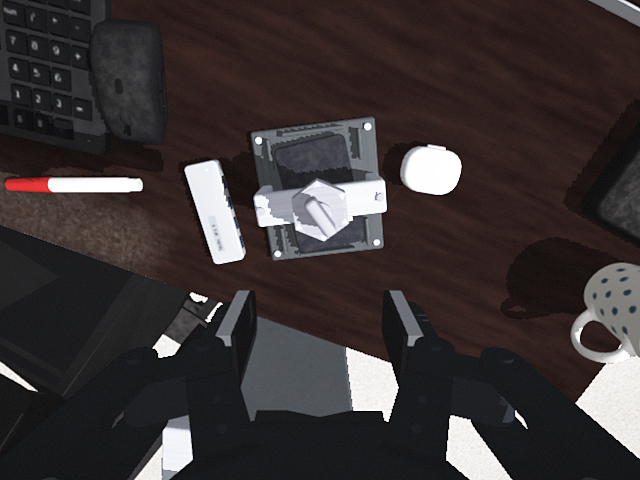

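The wrist picture shows the nut back at its first angle (about col 320, row 210), the key unmoved since I released it, and the hub and earbuds still in place.

```bash
python3 -c "
from workcell import bot
print(bot.finish_job())"
```

```text
the job is handed in; nothing more can be done
None
```

Job handed in at about 38 s, with no verdict shown: nut loosened about 1 rad, screw turned clockwise about 2.15 rad until the pad bore on the drive with roughly 7 N (estimated from key torque), nut retightened home to about 0.66 N m, gripper clear and the hub and earbuds untouched.

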